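Clip the washed belt rollers and tally them

ROBOT

A 6-joint arm with a two-finger parallel gripper is mounted at the origin on a cart in front of the work surface, level with it; the furniture and walls round the work are solid. World frame = base frame: x ahead of the robot, y to its left, z up, the work surface at z = 0. Lengths are in m, angles in rad, forces in N, time in s.
With the tool pointing down it reaches from about 0.35 to 0.85 m from the base axis. Payload 8.1 kg.
Tool frame: the origin (TCP) lies at the centre of the arm's flange, where the gripper is bolted on; the fingertips stand 186 mm ahead of it and the grasp point (between the pads) lies 167 mm ahead of it; z points along the fingers, y is the direction in which the jaws open and shut (so a half turn about z gives the same grasp; the last joint's range is limited). The gripper opens to 93 mm and grips with 3 to 60 N. Pads are 15 mm wide; open, the fingers measure 128 mm over their backs; the gripper's body (75 mm by 188 mm) begins 65 mm behind the grasp point.
Start: joints at [1.228, 0.13, 1.488, -0, 1.523, -0.085], TCP at [0.153, 0.58, 0.405] pointing down, gripper open.
Joint ranges: [-2.96, 2.96], [-0.89, 2.26], [0.02, 2.5], [-1.34, 4.48], [0, 2.73], [-2.66, 2.66]. Speed limits (rad/s): [2.39, 2.39, 2.79, 3.14, 3.14, 3.14].

INTERFACE

Orientations are given as a rotation vector (axis times angle).
In Python, from plant import robot, viewer, order gives the robot as it stands.
- The arm moves only by the tool apply_moves, never from a script. Its argument "deltas" is a list of rows, each a list of 3 entries, a list of its own where there are three numbers: the finger opening in mm, from 0 to 93, then the shift along the tool's x, y, z in mm, then the turn about the tool's z in rad. In form: [[grip, [dx, dy, dz], yaw], ...]. A call has 1 to 5 rows; each row shifts and turns the commanded pose from where the row before left it, along the tool's axes as they then stand; what a row does not reach is not made up. A row lasts 1/8 s, in which the tool goes at most 62.5 mm and 10.7 degrees, less where a joint would pass 70% of its speed; a pose out of reach is approached as far as the arm can. A call is refused whole if a number of a shift passes 62.5 or a number of a turn 0.188, either way. A call with a gripper value outside its range is refused whole. The fingers move at their own pace and stop on an object; "grip_force" is the grip in N (left out, the last holds). Time passes only in rows, so rows that do not move let the fingers close. It gives the time, the measured TCP pose, the force and the opening at its end, in the units of the state.
- robot.read_state(): the state, without advancing time (a new reading comes with each control period).
- viewer.read_camera(name): name is "side" or "top" or "wrist"; returns the picture (384x512x3 uint8, blue, green, red); there is no depth.
- viewer.get_calibration(name): a dict with "fx", "fy", "cx", "cy" (pixels), "R" (3x3) and "t" (3): a world point X has camera coordinates R X + t. Camera axes: x right, y down, z forward; pixel columns grow to the right and rows downward; lengths in m; the calibration is good to about 2 mm. A picture is of the moment at which its call begins: read the wrist's pose just before it. get_calibration takes no time and is no camera call; for the wrist camera it gives the pose at the moment of the call.
- order.close_job(): hands the job in, once; it reports no verdict.
The state is a dict: "t": time; "q": joint angles; "dq": joint speeds; "joint_torque": joint torques, N m; "tool_pos": TCP position; "orientation": TCP orientation; "force": force on the tool from outside, world axes, zero at the start; "wrist_torque": the same for the moment, N m; "opening": finger opening in m.
Only numpy, scipy, OpenCV 4.12 (cv2) and the standard library are available. Lean on these libraries where they do the work, as an engineer would, in place of code of your own. Each camera call takes 0.05 s, during which the arm holds its last target. There are 200 camera calls.

TASK

Put the washed steel belt rollers away: press each roller on the mat down into a station of its own in the clip rack, any station, until the sprung jaw snaps shut over it. Only when all of them are clipped in, press the lever of the tally counter all the way down exactly once for every roller, letting it come fully up after each stroke. Leave the other things where they stand.

Things in the scene. Friction and masses are not known exactly. Their poses are not given: they have to be found in the camera images.
- roller_1: one of 3 to 5 identical washed rollers: steel tube, diameter 16 mm, with a square black bearing block 20 x 20 x 17 mm at each end; 150 mm long, 120 g. Origin at mid-length on its axis, x along the axis. It lies flat on the blocks' sides and does not roll, axis 13 mm above the table, on a fixed black rubber mat 3 mm thick. Take the bare tube (116 mm long) at mid-length
- roller_2: one of 3 to 5 identical washed rollers: steel tube, diameter 16 mm, with a square black bearing block 20 x 20 x 17 mm at each end; 150 mm long, 120 g. Origin at mid-length on its axis, x along the axis. It lies flat on the blocks' sides and does not roll, axis 13 mm above the table, on a fixed black rubber mat 3 mm thick. Take the bare tube (116 mm long) at mid-length
- roller_3: one of 3 to 5 identical washed rollers (may be absent): steel tube, diameter 16 mm, with a square black bearing block 20 x 20 x 17 mm at each end; 150 mm long, 120 g. Origin at mid-length on its axis, x along the axis. It lies flat on the blocks' sides and does not roll, axis 13 mm above the table, on a fixed black rubber mat 3 mm thick. Take the bare tube (116 mm long) at mid-length
- roller_4: one of 3 to 5 identical washed rollers (may be absent): steel tube, diameter 16 mm, with a square black bearing block 20 x 20 x 17 mm at each end; 150 mm long, 120 g. Origin at mid-length on its axis, x along the axis. It lies flat on the blocks' sides and does not roll, axis 13 mm above the table, on a fixed black rubber mat 3 mm thick. Take the bare tube (116 mm long) at mid-length
- roller_5: one of 3 to 5 identical washed rollers (may be absent): steel tube, diameter 16 mm, with a square black bearing block 20 x 20 x 17 mm at each end; 150 mm long, 120 g. Origin at mid-length on its axis, x along the axis. It lies flat on the blocks' sides and does not roll, axis 13 mm above the table, on a fixed black rubber mat 3 mm thick. Take the bare tube (116 mm long) at mid-length
- rack: fixed clip rack: base plate 150 (x) x 310 (y) x 10 mm with five stations 60 mm apart along its y; origin under its centre. A roller lies in a station along the rack's x, on two white rails at x = -45 and +45 (rest 37 mm above the table), between a fixed prong on the +y side and a sprung jaw on the -y side, both up to 76 mm high. Between x = -33 and +33 there is room for fingers beside the tube
- seat_1 (a point): rack station 1 (lowest y in the rack's frame), empty at the start: where a fully seated roller's mid-point lies, 45 mm above the table. Come from above, then push the roller straight down: it needs 5 to 20 N to pass the jaw. A seated roller can shift 8 mm along its axis; one that still lies on the jaw's lips is about 17 to 22 mm too high
- jaw_1 (a joint): sprung steel jaw of station 1, hinged 15 mm to the -y side of the station's centre line, 22 mm above the table (its shaft's top is at 26 mm). Two arms at x = -37 and +37, 7 mm wide, with sloping lips 56 to 76 mm high that lean over the mouth. 0 rad shut (its rest, empty or with a seated roller), 0.4 rad fully open; about 0.15 rad while a roller passes
- seat_2 (a point): rack station 2 (second in the rack's frame), empty at the start: where a fully seated roller's mid-point lies, 45 mm above the table. Come from above, then push the roller straight down: it needs 5 to 20 N to pass the jaw. A seated roller can shift 8 mm along its axis; one that still lies on the jaw's lips is about 17 to 22 mm too high
- jaw_2 (a joint): sprung steel jaw of station 2, hinged 15 mm to the -y side of the station's centre line, 22 mm above the table (its shaft's top is at 26 mm). Two arms at x = -37 and +37, 7 mm wide, with sloping lips 56 to 76 mm high that lean over the mouth. 0 rad shut (its rest, empty or with a seated roller), 0.4 rad fully open; about 0.15 rad while a roller passes
- seat_3 (a point): rack station 3 (middle in the rack's frame), empty at the start: where a fully seated roller's mid-point lies, 45 mm above the table. Come from above, then push the roller straight down: it needs 5 to 20 N to pass the jaw. A seated roller can shift 8 mm along its axis; one that still lies on the jaw's lips is about 17 to 22 mm too high
- jaw_3 (a joint): sprung steel jaw of station 3, hinged 15 mm to the -y side of the station's centre line, 22 mm above the table (its shaft's top is at 26 mm). Two arms at x = -37 and +37, 7 mm wide, with sloping lips 56 to 76 mm high that lean over the mouth. 0 rad shut (its rest, empty or with a seated roller), 0.4 rad fully open; about 0.15 rad while a roller passes
- seat_4 (a point): rack station 4 (fourth in the rack's frame), empty at the start: where a fully seated roller's mid-point lies, 45 mm above the table. Come from above, then push the roller straight down: it needs 5 to 20 N to pass the jaw. A seated roller can shift 8 mm along its axis; one that still lies on the jaw's lips is about 17 to 22 mm too high
- jaw_4 (a joint): sprung steel jaw of station 4, hinged 15 mm to the -y side of the station's centre line, 22 mm above the table (its shaft's top is at 26 mm). Two arms at x = -37 and +37, 7 mm wide, with sloping lips 56 to 76 mm high that lean over the mouth. 0 rad shut (its rest, empty or with a seated roller), 0.4 rad fully open; about 0.15 rad while a roller passes
- seat_5 (a point): rack station 5 (highest y in the rack's frame), empty at the start: where a fully seated roller's mid-point lies, 45 mm above the table. Come from above, then push the roller straight down: it needs 5 to 20 N to pass the jaw. A seated roller can shift 8 mm along its axis; one that still lies on the jaw's lips is about 17 to 22 mm too high
- jaw_5 (a joint): sprung steel jaw of station 5, hinged 15 mm to the -y side of the station's centre line, 22 mm above the table (its shaft's top is at 26 mm). Two arms at x = -37 and +37, 7 mm wide, with sloping lips 56 to 76 mm high that lean over the mouth. 0 rad shut (its rest, empty or with a seated roller), 0.4 rad fully open; about 0.15 rad while a roller passes
- counter: fixed tally counter: grey box with clear upper panels, 76 (its x) x 54 (y) x 108 mm high on a 100 x 64 mm foot; origin under the box's centre. A black press paddle on a lever sticks out on its -x side. A ratchet inside moves the count wheel one step at each full stroke
- paddle_top (a point): middle of the upper face of the black paddle (50 mm long x 30 mm wide) of the tally lever, to be pressed down from above. At rest 98 mm above the table and 85 mm to the -x side of the counter's origin; fully down 31 mm above the table and 92 mm to the -x side. It moves with the lever, whose axle is along the counter's y, 55 mm above the table
- tally_lever (a joint): the lever: 0 rad up (rest), 0.72 rad down on its stop; sprung, 1 to 4 N at the paddle. One count takes a stroke right down to the stop, then full return before the next
- tally_wheel (a joint): count wheel: 0 rad at the start (no count), +0.628 rad (a tenth of a turn) for each full stroke; it does not turn back
- timer: bystander: white kitchen timer with a red knob, 59 x 59 x 40 mm, loose; leave alone
- dipping_fork: bystander: dipping fork with dark handle, 228 mm long, loose; leave alone
- squeeze_bottle: bystander: squeeze bottle 188 mm high, loose; leave alone

How it is judged:
By the outcome, as a careful person would: the job done as asked, in the order asked, and still so for the second after the job is handed in, with the robot touching nothing.
Of roller_3, roller_4, roller_5 only 1 to 3 are there at a start; the rules pass over those that are not, and their reading is None.
At some moment in a run one of roller_1, roller_2, roller_3, roller_4, roller_5 may be knocked a few centimetres aside while the robot is not near it.
Once in a run the grip may slacken for a moment while it holds something.
It also fails if it takes over 210 s, if anything falls off the work surface, if the arm or the gripper's body presses on something with over 40 N, if the wrist force passes 120 N, or if a joint passes its speed limit or range.

## Working session

There is one attempt and no reset: what is moved stays moved. The work goes in short steps, Python scripts to look and compute and a tool call to move; the robot and the scene stay as the last step left them, time stands still between calls to the robot, and variables do not carry over. Pictures are saved under pics/ and viewed, about 12 in all and at most 16, crops included, and the job is handed in when it is done.

Besides the shell and the picture viewer there is one more tool, called after "Emit:" as name(argument=value, ...), one argument or row to a line, values as JSON. apply_moves: Moves the arm, as the interface text tells. Its arguments: {"type":"object","properties":{"deltas":{"type":"array"},"grip_force":{"type":"number"}},"required":["deltas"]}

```bash
ls && mkdir -p pics
python3 - <<'E'
from plant import robot, viewer
import cv2, numpy as np
s=robot.read_state(); print({k:np.round(v,3) for k,v in s.items()})
for n in ("top","side","wrist"):
    im=viewer.read_camera(n); cv2.imwrite(f"pics/{n}0.png",im)
    c=viewer.get_calibration(n); print(n,{k:np.round(v,3).tolist() for k,v in c.items()})
a=cv2.imread("pics/top0.png"); cv2.imwrite("pics/top0b.png",cv2.resize(a,(800,600),interpolation=cv2.INTER_CUBIC))
E
```

```text
pics
{'t': np.float64(0.0), 'q': array([ 1.228,  0.131,  1.489, -0.   ,  1.523, -0.085]), 'dq': array([ 0.   ,  0.002, -0.   ,  0.   , -0.001, -0.   ]), 'joint_torque': array([ 1.0000e-03, -5.5984e+01, -4.9176e+01,  7.7000e-02,  3.5000e-02,
       -0.0000e+00]), 'tool_pos': array([0.153, 0.58 , 0.404]), 'orientation': array([-4.040e-01, -3.115e+00,  3.000e-03]), 'force': array([-0.392, -0.123,  0.255]), 'wrist_torque': array([-0.001,  0.036,  0.   ]), 'opening': np.float64(0.093)}
top {'fx': 374.175, 'fy': 374.175, 'cx': 259.073, 'cy': 189.438, 'R': [[-0.047, -0.999, 0.002], [-0.973, 0.045, -0.227], [0.226, -0.012, -0.974]], 't': [0.014, 0.606, 1.187]}
side {'fx': 392.165, 'fy': 392.165, 'cx': 250.036, 'cy': 187.369, 'R': [[0.999, -0.036, -0.014], [-0.032, -0.577, -0.816], [0.022, 0.816, -0.577]], 't': [-0.598, 0.107, 1.118]}
wrist {'fx': 287.068, 'fy': 287.068, 'cx': 256.398, 'cy': 193.506, 'R': [[0.254, 0.967, -0.002], [0.939, -0.247, 0.24], [0.232, -0.063, -0.971]], 't': [-0.599, -0.027, 0.391]}
```

View pics/top0b.png

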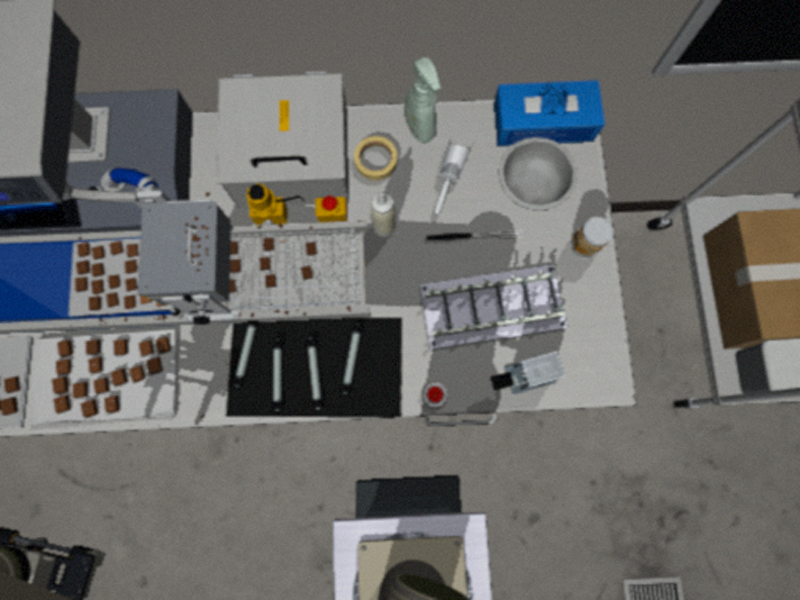

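View pics/side0.png

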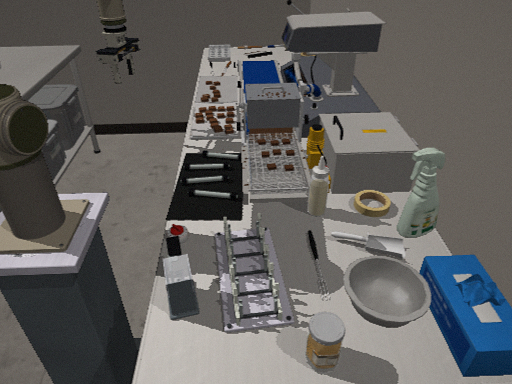

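The top view shows 4 rollers on the mat (800 px view: x≈245, 277, 315 and 352, y≈355–370), the rack at about (493,305), and the counter at about (535,370) with its paddle on the left, towards +y. Next I'll measure these.

```bash
cat > h.py <<'E'
from plant import robot, viewer
import cv2, numpy as np
from scipy.spatial.transform import Rotation as Ro
def ray(c,uv,z):
    uv=np.atleast_2d(np.asarray(uv,float)); R=np.array(c["R"]);t=np.array(c["t"])
    d=np.c_[(uv[:,0]-c["cx"])/c["fx"],(uv[:,1]-c["cy"])/c["fy"],np.ones(len(uv))]@R
    o=-R.T@t; return o+d*((z-o[2])/d[:,2])[:,None]
def proj(c,X):
    p=np.atleast_2d(X)@np.array(c["R"]).T+np.array(c["t"]); return np.c_[c["fx"]*p[:,0]/p[:,2]+c["cx"],c["fy"]*p[:,1]/p[:,2]+c["cy"]]
def look(n,name=None):
    c=viewer.get_calibration(n); im=viewer.read_camera(n)
    if name: cv2.imwrite(f"pics/{name}.png",im)
    return c,im
def delta(s,tgt):
    "mm in tool axes from tool_pos to tgt TCP"
    return np.round(1000*Ro.from_rotvec(s["orientation"]).inv().apply(np.array(tgt)-s["tool_pos"]),1)
def rollers(c,im,box,z=0.014,thr=100):
    x0,y0,x1,y1=box; g=cv2.cvtColor(im,cv2.COLOR_BGR2GRAY); m=np.zeros_like(g); m[y0:y1,x0:x1]=(g[y0:y1,x0:x1]>thr)*255
    out=[]
    for k in cv2.findContours(m,cv2.RETR_EXTERNAL,cv2.CHAIN_APPROX_NONE)[0]:
        if cv2.contourArea(k)<60: continue
        P=ray(c,k[:,0],z)[:,:2]; (ce,wh,a)=cv2.minAreaRect((P*1000).astype(np.float32)); b=cv2.boxPoints((ce,wh,a))
        e=max((b[1]-b[0],b[2]-b[1]),key=np.linalg.norm); th=np.arctan2(e[1],e[0]); th=(th+np.pi/2)%np.pi-np.pi/2
        out.append((np.round(ce,1).tolist(),np.round(wh,1).tolist(),round(float(th),3)))
    return sorted(out,key=lambda o:-o[0][1])
E
python3 - <<'E'
from h import *
im=cv2.imread("pics/top0.png"); c=viewer.get_calibration("top")
for r in rollers(c,im,(148,206,256,264)): print(r)
cr=im[160:265,262:372]; cv2.imwrite("pics/c1.png",cv2.resize(cr,None,fx=5.7,fy=5.7,interpolation=cv2.INTER_CUBIC)[:600])
c2=viewer.get_calibration("wrist"); print(c2["t"])
E
```

```text
([512.6, 342.6], [13.5, 109.0], -0.23)
([457.8, 274.5], [105.4, 10.3], 0.002)
([458.9, 193.2], [110.1, 13.6], 0.094)
([487.7, 110.0], [13.6, 108.7], -0.207)
[-0.59931846 -0.02702261  0.3906988 ]
```

View pics/c1.png

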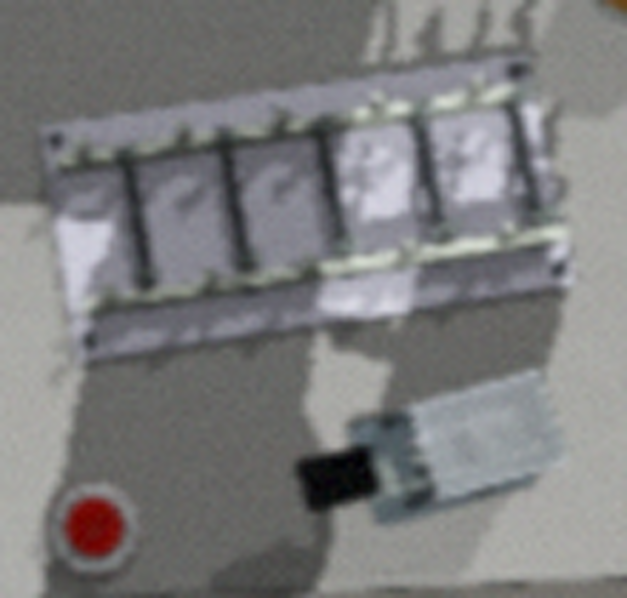

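View pics/wrist0.png

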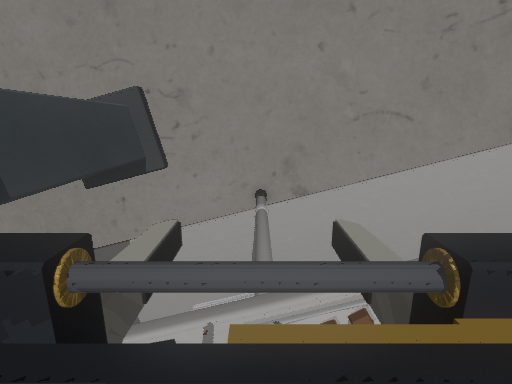

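```bash
cat >> h.py <<'E'
def rigid2(A,B):
    A=np.array(A,float);B=np.array(B,float);a=A.mean(0);b=B.mean(0);H=(A-a).T@(B-b)
    th=np.arctan2(H[0,1]-H[1,0],H[0,0]+H[1,1]); R=np.array([[np.cos(th),-np.sin(th)],[np.sin(th),np.cos(th)]])
    t=b-R@a; return th,t,(A@R.T+t-B)
E
python3 - <<'E'
from h import *
im=cv2.imread("pics/top0.png"); c=viewer.get_calibration("top")
px=lambda l:(np.array(l,float)+0.5)/5.7-0.5+[262,160]
M=[(75,155),(75,-155),(-75,155),(-75,-155)]
W=ray(c,px([(43,128),(530,52),(85,362),(572,290)]),0.010)[:,:2]*1000
th,t,r=rigid2(M,W); print("rack",th,t,r.round(1).tolist())
# bars (jaw shafts z~.024, x~+-40) top/bottom ends
B=ray(c,px([(125,155),(148,285),(225,140),(247,265),(325,125),(342,250),(520,105),(540,215)]),0.024)[:,:2]*1000-t
R=np.array([[np.cos(th),-np.sin(th)],[np.sin(th),np.cos(th)]]); print((B@R).round(1).tolist())
print("paddle",ray(c,px([(338,480)]),0.098)*1000, "timer",ray(c,px([(95,525)]),.04)*1000)
g=im.max(2); m=np.zeros_like(g); m[235:255,308:330]=(g[235:255,308:330]<45)*255
k=max(cv2.findContours(m,0,1)[0],key=cv2.contourArea); print(cv2.minAreaRect((ray(c,k[:,0],.098)[:,:2]*1000).astype(np.float32)))
print("ctr box top",ray(c,px([(410,408),(540,370),(565,455),(435,503)]),.108).round(3).tolist())
for s in range(5): print(s+1,(R@[0,(s-2)*60]+t).round(1))
s=robot.read_state()
th=-0.23;print(delta(s,[.5126,.3426,.3]))
E
```

```text
rack 0.10399111683805334 [ 587.94145372 -212.00814599] [[1.2, 1.4], [-1.5, 0.4], [-0.8, 3.5], [1.1, -5.3]]
[[45.8, 107.7], [-35.9, 107.3], [45.9, 45.5], [-32.8, 46.0], [46.1, -17.0], [-32.3, -12.6], [40.6, -138.1], [-29.1, -135.9]]
paddle [[ 413.42390659 -201.29175812   98.        ]] timer [[398.58272393 -67.82460901  40.        ]]
((414.61529541015625, -201.72064208984375), (27.77134132385254, 39.63801574707031), 14.122305870056152)
ctr box top [[0.45, -0.243, 0.108], [0.468, -0.318, 0.108], [0.42, -0.326, 0.108], [0.398, -0.252, 0.108]]
1 [ 600.4 -331.4]
2 [ 594.2 -271.7]
3 [ 587.9 -212. ]
4 [ 581.7 -152.3]
5 [575.5 -92.7]
[-408.4 -137.7  104.1]
```

Emit:
apply_moves(
  deltas=[
    [60,[-60,-20,0],-0.028],
    [60,[-60,-20,0],0],
    [60,[-60,-20,15],0],
    [60,[-60,-20,15],0],
    [60,[-60,-20,15],0],
  ],
  grip_force=40,
)

```text
t: 0.78
tool_pos: [0.4152, 0.4163, 0.3609]
orientation: [-0.36, -3.121, -0.0]
force: [-0.1, 0.2, 0.7]
opening: 0.0604
```

Emit:
apply_moves(
  deltas=[
    [50,[-54,-19,30],0],
    [50,[-54,-19,30],0],
    [50,[0,0,0],0],
  ],
)

```text
t: 1.15
tool_pos: [0.5089, 0.3547, 0.2994]
orientation: [-0.367, -3.116, 0.007]
force: [1.1, -0.2, 0.5]
opening: 0.0504
```

Run:
```python
from h import *
s=robot.read_state(); print(s["tool_pos"].round(4),s["orientation"].round(3),s["opening"], delta(s,[.5126,.3426,.1905]))
c,im=look("wrist","w1"); print("cam",-np.array(c["R"]).T@c["t"])
ct,it=look("top","t1")
for r in rollers(ct,it,(148,206,256,264)): print(r)
```

```text
[0.5089 0.3547 0.2994] [-0.367 -3.116  0.007] 0.05040130993247247 [ -6.8 -10.4 108.9]
cam [0.44284217 0.37048306 0.28050327]
([456.3, 274.4], [108.7, 10.3], 0.004)
([459.1, 193.1], [110.6, 14.1], 0.094)
([487.8, 110.3], [14.5, 108.7], -0.217)
```

View pics/w1.png

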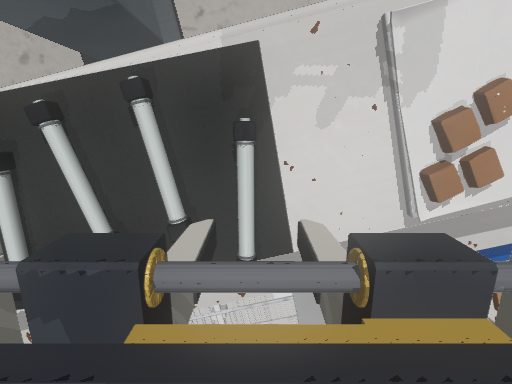

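```bash
cat >> h.py <<'E'
def wroll(c,im,box,z=0.014,thr=120):
    x0,y0,x1,y1=box; g=cv2.cvtColor(im,cv2.COLOR_BGR2GRAY)[y0:y1,x0:x1]; k=max(cv2.findContours((g>thr).astype(np.uint8),0,1)[0],key=cv2.contourArea)
    m=np.zeros(g.shape,np.uint8); cv2.drawContours(m,[k],-1,1,-1); ys=np.nonzero(m.any(1))[0]
    mid=np.array([[np.nonzero(m[y])[0].mean()+x0,y+y0] for y in ys]); P=ray(c,mid,z)[:,:2]*1000
    L=P[3:-3]; f=cv2.fitLine(L.astype(np.float32),cv2.DIST_HUBER,0,.01,.01).ravel(); d=f[:2]*np.sign(f[0])
    return P[0].round(1),P[-1].round(1),d,np.arctan2(d[1],d[0]),(P[0]+d*58).round(1)
E
python3 - <<'E'
from h import *
im=cv2.imread("pics/w1.png"); c=viewer.get_calibration("wrist")
print(wroll(c,im,(225,130,270,262)))
E
```

```text
(array([457.2, 358.4]), array([567.2, 332.4]), array([ 0.9737786 , -0.22749779], dtype=float32), np.float32(-0.22950733), array([513.7, 345.2]))
```

Emit:
apply_moves(
  deltas=[
    [40,[-7,-8,40],0],
    [40,[0,0,45],0],
    [40,[0,0,20],0],
    [40,[0,0,3],0],
    [40,[0,0,0],0],
  ],
)

```text
t: 1.88
tool_pos: [0.5108, 0.3494, 0.1957]
orientation: [-0.357, -3.119, 0.002]
force: [-7.8, -0.0, -2.9]
opening: 0.0399
```

Run:
```python
from h import *
s=robot.read_state(); print(s["tool_pos"].round(4),s["orientation"].round(3),s["opening"], delta(s,[.513,.3448,.1905]),s["force"])
```

```text
[0.5108 0.3494 0.1957] [-3.570e-01 -3.119e+00  2.000e-03] 0.03990268416377592 [-3.2 -3.9  5.2] [-7.81439397 -0.02629896 -2.90261649]
```

Emit:
apply_moves(
  deltas=[
    [40,[0,-4,0],0],
    [40,[0,0,0],0],
  ],
)

```text
t: 2.12
tool_pos: [0.5105, 0.3458, 0.1971]
orientation: [-0.357, -3.121, -0.001]
force: [-6.5, 2.0, -1.5]
opening: 0.0401
```

Run:
```python
from h import *
s=robot.read_state(); print(s["force"].round(1),s["wrist_torque"].round(2),s["tool_pos"],s["dq"].round(3))
c,a=look("side","s2"); c,b=look("wrist","w2")
cr=cv2.resize(a[80:230,150:350],(800,600),interpolation=cv2.INTER_CUBIC); 
cv2.imwrite("pics/m2.png",np.hstack([cv2.resize(cr,(400,300)),cv2.resize(b,(400,300))]))
```

```text
[-6.5  2.  -1.5] [-0.04  0.67  0.5 ] [0.51053219 0.34582766 0.19708626] [-0.    -0.001 -0.002 -0.002  0.001  0.002]
```

View pics/m2.png

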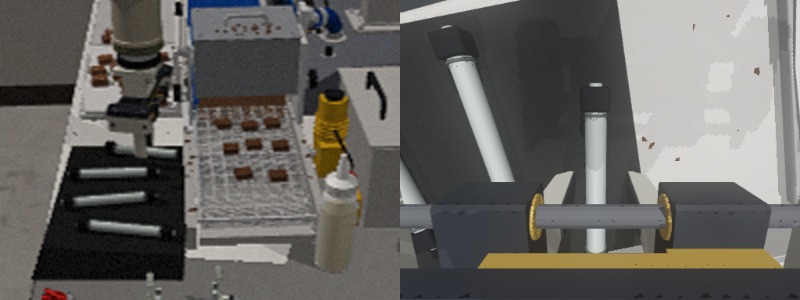

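The wrist load points to the gripper body touching the machine beside the mat: –x force, with the contact about 0.1 m below the flange at its +y end. I'll slide the grasp about 14 mm along the tube, away from the machine.

Emit:
apply_moves(
  deltas=[
    [40,[14,0,0],0],
    [40,[0,0,0],0],
  ],
)

```text
t: 2.48
tool_pos: [0.4972, 0.3489, 0.197]
orientation: [0.358, 3.119, 0.002]
force: [0.2, 0.3, -0.2]
opening: 0.04
```

Run:
```python
from h import *
s=robot.read_state(); print(s["tool_pos"].round(4),s["orientation"].round(3),s["opening"], delta(s,[.513,.3448,.1905]),s["force"].round(1),s["wrist_torque"].round(2))
```

```text
[0.4972 0.3489 0.197 ] [3.580e-01 3.119e+00 2.000e-03] 0.04002681702644943 [-16.3  -0.4   6.6] [ 0.2  0.3 -0.2] [0.03 0.01 0.04]
```

Emit:
apply_moves(
  deltas=[
    [40,[-3,0,6],0],
    [5,[0,0,0],0],
    [5,[0,0,0],0],
    [5,[0,0,0],0],
    [5,[0,0,0],0],
  ],
  grip_force=50,
)

```text
t: 3.1
tool_pos: [0.5007, 0.3472, 0.1894]
orientation: [0.36, 3.121, -0.0]
force: [0.3, 0.3, 0.2]
opening: 0.0145
```

Emit:
apply_moves(
  deltas=[
    [5,[0,0,-30],0],
    [5,[0,0,-50],0],
    [5,[0,0,-40],-0.17],
    [5,[0,0,0],-0.17],
    [5,[0,0,0],0],
  ],
)

```text
t: 3.72
tool_pos: [0.5004, 0.3472, 0.3096]
orientation: [-0.171, 3.137, 0.0]
force: [0.2, -0.1, -1.8]
opening: 0.0144
```

Run:
```python
from h import *
s=robot.read_state(); print(s["tool_pos"].round(4),s["orientation"].round(3),s["opening"], delta(s,[.5818,-.273,.31]),s["force"].round(1))
print(Ro.from_rotvec(s["orientation"]).as_matrix().round(3))
```

```text
[0.5004 0.3472 0.3096] [-0.171  3.137  0.   ] 0.01440206300305766 [-1.330e+01 -6.254e+02 -5.000e-01] [ 0.2 -0.1 -1.8]
[[-0.994 -0.109  0.   ]
 [-0.109  0.994  0.   ]
 [-0.     0.    -1.   ]]
```

Emit:
apply_moves(
  deltas=[
    [5,[-1,-45,0],0],
    [5,[-1,-55,0],0],
    [5,[-1,-55,0],0],
    [5,[-1,-55,0],0],
    [5,[-1,-55,0],0],
  ],
)

```text
t: 4.35
tool_pos: [0.5341, 0.0827, 0.3081]
orientation: [0.166, -3.135, -0.0]
force: [0.7, -0.1, -0.5]
opening: 0.0146
```

Emit:
apply_moves(
  deltas=[
    [5,[-1,-55,0],0],
    [5,[-1,-55,0],0],
    [5,[-1,-55,0],0],
    [5,[-1,-55,0],0],
    [5,[-1,-55,0],0],
  ],
)

```text
t: 4.97
tool_pos: [0.5694, -0.19, 0.308]
orientation: [0.165, -3.135, -0.002]
force: [0.7, 1.0, -1.3]
opening: 0.0147
```

Emit:
apply_moves(
  deltas=[
    [5,[-1,-50,0],0],
    [5,[-1,-30,0],0.005],
    [5,[0,0,0],0],
  ],
)

```text
t: 5.35
tool_pos: [0.58, -0.2696, 0.3077]
orientation: [0.154, -3.136, -0.002]
force: [1.3, 0.6, -1.3]
opening: 0.0145
```

Run:
```python
from h import *
s=robot.read_state(); print(s["tool_pos"].round(4),s["orientation"].round(3),s["opening"], delta(s,[.5818,-.273,.31]),s["force"].round(1))
c,b=look("wrist","w3"); t,tt=look("top","t3")
for r in rollers(t,tt,(148,206,256,264)): print(r)
```

```text
[ 0.58   -0.2696  0.3077] [ 1.540e-01 -3.136e+00 -2.000e-03] 0.014543812401472898 [-1.5 -3.5 -2.3] [ 1.3  0.6 -1.3]
([457.9, 274.4], [111.9, 10.3], 0.004)
([459.1, 193.3], [110.5, 13.8], 0.085)
([487.7, 109.8], [14.0, 108.7], -0.213)
```

View pics/w3.png

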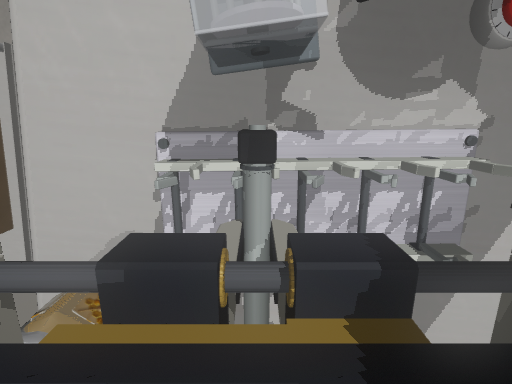

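Run:
```python
from h import *
c=viewer.get_calibration("wrist"); im=cv2.imread("pics/w3.png"); s=robot.read_state()
cor=ray(c,[(157,132),(479.5,129)],.010)[:,:2]*1000; print("corners",cor.round(1),np.linalg.norm(cor[1]-cor[0]))
ey=(cor[1]-cor[0]);ey/=np.linalg.norm(ey);ex=np.array([ey[1],-ey[0]]); t=cor.mean(0)+75*ex; print("rack",t.round(1),"yaw",np.arctan2(ex[1],ex[0]))
g=cv2.cvtColor(im,cv2.COLOR_BGR2GRAY)
R=np.c_[ex,ey]
for xs in ((165,190),(228,247),(292,312),(354,376),(416,440)):
    row=205; seg=g[200:212,xs[0]:xs[1]].mean(0); w=np.clip(np.percentile(seg,75)-seg,0,None); u=xs[0]+(w*np.arange(len(seg))).sum()/w.sum()
    print(round(u,1),((ray(c,[(u,206)],.024)[0,:2]*1000-t)@R).round(1))
rz=s["tool_pos"][2]-.176
for r in (175,190,205):
    seg=g[r,225:290].astype(float); d=np.diff(cv2.GaussianBlur(seg[None],(5,1),0)[0]); print(r,225+np.argmax(d)+.5,225+np.argmin(d)+.5)
ends=ray(c,[(257.5,165),(257.5,128)],rz)[:,:2]*1000; print("tube near end, block far-top",ends.round(1),"tcp",s["tool_pos"]*1000)
for i in range(5): print(i+1,(R@[0,(i-2)*60]+t).round(1))
```

```text
corners [[ 530.6 -366. ]
 [ 496.4  -61.6]] 306.3465289680992
rack [ 588.  -205.5] yaw 0.11179939883715422
178.7 [  -5.7 -133.9]
240.0 [ -5.2 -75.1]
301.2 [ -4.6 -16.4]
362.3 [-4.  42.4]
425.7 [ -3.4 103.5]
175 273.5 270.5
190 244.5 233.5
205 270.5 234.5
tube near end, block far-top [[ 534.9 -270.3]
 [ 515.2 -272.3]] tcp [ 580.23523836 -267.26096942  308.00550767]
1 [ 601.4 -324.7]
2 [ 594.7 -265.1]
3 [ 588.  -205.5]
4 [ 581.3 -145.8]
5 [574.6 -86.2]
```

Emit:
apply_moves(
  deltas=[
    [5,[-2,-2,20],-0.005],
    [5,[0,0,14],0],
    [5,[0,0,0],0],
    [5,[0,0,0],0],
  ],
)

```text
t: 5.95
tool_pos: [0.5829, -0.2691, 0.2754]
orientation: [0.173, -3.137, -0.0]
force: [0.6, -0.1, -0.2]
opening: 0.0146
```

Run:
```python
from h import *
s=robot.read_state(); print(s["tool_pos"].round(4),s["orientation"].round(3),s["opening"],s["force"].round(1))
c,b=look("wrist","w4"); import pickle; pickle.dump(c,open("w4.pkl","wb")); look("side","s4")
s=robot.read_state(); print(s["tool_pos"].round(4))
```

```text
[ 0.5829 -0.2691  0.2754] [ 0.173 -3.137 -0.   ] 0.014606637807898492 [ 0.6 -0.1 -0.2]
[ 0.5832 -0.2694  0.2762]
```

View pics/w4.png

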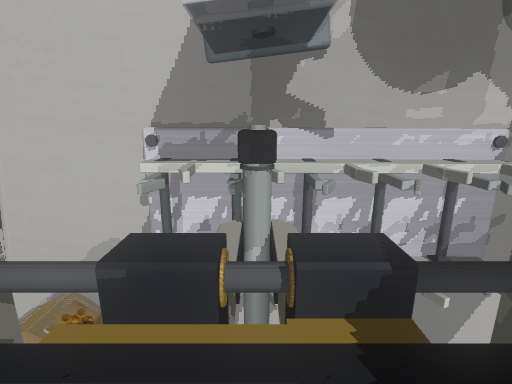

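Run:
```python
from h import *; import pickle
c=pickle.load(open("w4.pkl","rb")); g=cv2.cvtColor(cv2.imread("pics/w4.png"),cv2.COLOR_BGR2GRAY)
u=[]
for x in (166,236,308,379,451):
    best=[]
    for row in range(198,216):
        d=np.diff(cv2.GaussianBlur(g[row,x-16:x+17].astype(float)[None],(5,1),0)[0]); best.append((np.argmin(d)+np.argmax(d))/2+.5+x-16)
    u.append(np.median(best))
print(u); P=ray(c,[(a,207) for a in u],.024)[:,:2]*1000; print(P.round(1).tolist())
L=np.polyfit(np.arange(5)*60-135,P,1); print("slope",L[0],"yaw",np.arctan2(-L[0][0],L[0][1])); yw=.108;
ey=np.array([-np.sin(yw),np.cos(yw)]); ex=np.array([np.cos(yw),np.sin(yw)])
cx=[]
for row in range(172,218):
    d=np.diff(cv2.GaussianBlur(g[row,236:282].astype(float)[None],(5,1),0)[0]); cx.append((236+np.argmax(d)+.5,236+np.argmin(d)+.5))
print("tube edges",np.median(cx,0)); m=np.median(cx,0).mean()
s=robot.read_state(); z=s["tool_pos"][2]-.1765
T=ray(c,[(m,175),(m,215)],z)[:,:2]*1000; print("tube pts",T.round(1))
o=P.mean(0)  # rack y=-15
for n,X in (("tube",T[0]),("tube",T[1]),("tcp",s["tool_pos"][:2]*1000)): print(n,"rack y",((X-o)@ey-15).round(1))
cor=ray(c,[(152,140),(501,141)],.011)[:,:2]*1000; print("screws",cor.round(1), [((k-o)@ey-15).round(1) for k in cor],"mid",(((cor.mean(0)-o)@ey)-15).round(1))
e=ray(c,[(257,165)],z)[0,:2]*1000; ed=ray(c,[(300,128)],.01)[0,:2]*1000
print("tube end rel plate edge along x (want 75-58=17):",((e-ed)@ex).round(1))
print("plate edge/tubes abs x",ed,e)
```

```text
[np.float64(164.75), np.float64(231.75), np.float64(309.75), np.float64(378.0), np.float64(448.5)]
[[592.8, -345.0], [586.5, -288.8], [579.2, -223.5], [572.8, -166.3], [566.3, -107.2]]
slope [-0.1111413   0.99685959] yaw 0.11103288098429571
tube edges [270.5 268.5]
tube pts [[ 542.7 -265.6]
 [ 565.7 -262.7]]
tube rack y -50.2
tube rack y -49.9
tcp rack y -58.4
screws [[ 539.4 -361.5]
 [ 507.7  -69.5]] [np.float64(-145.3), np.float64(148.5)] mid 1.6
tube end rel plate edge along x (want 75-58=17): 18.3
plate edge/tubes abs x [ 515.86786011 -239.11890884] [ 537.93078905 -273.03998324]
```

Emit:
apply_moves(
  deltas=[
    [5,[0,-2,10],0],
    [5,[0,0,10],0],
    [5,[0,0,5],0],
    [5,[0,0,0],0],
  ],
)

```text
t: 6.55
tool_pos: [0.5828, -0.2713, 0.2494]
orientation: [0.173, -3.135, -0.001]
force: [-0.2, 0.6, -1.0]
opening: 0.0141
```

Emit:
apply_moves(
  deltas=[
    [5,[0,0,10],0],
    [5,[0,0,8],0],
    [5,[0,0,0],0],
  ],
)

```text
t: 6.92
tool_pos: [0.5825, -0.2709, 0.2306]
orientation: [0.173, -3.135, -0.003]
force: [0.7, 2.1, -3.9]
opening: 0.015
```

Emit:
apply_moves(
  deltas=[
    [5,[0,0,6],0],
    [5,[0,0,5],0],
    [5,[0,0,0],0],
  ],
)

```text
t: 7.3
tool_pos: [0.5832, -0.2717, 0.2215]
orientation: [-0.173, 3.137, -0.001]
force: [0.0, -0.8, -0.0]
opening: 0.0156
```

Run:
```python
from h import *
c,a=look("side","s5"); c,b=look("wrist","w5"); print(robot.read_state()["force"].round(1),robot.read_state()["tool_pos"].round(4))
cv2.imwrite("pics/m5.png",np.hstack([cv2.resize(a[210:330,190:310],(400,400),interpolation=cv2.INTER_CUBIC),cv2.resize(b[100:300,130:330],(400,400))]))
```

```text
[ 0.4  0.4 -1.5] [ 0.5832 -0.2717  0.2215]
```

View pics/m5.png

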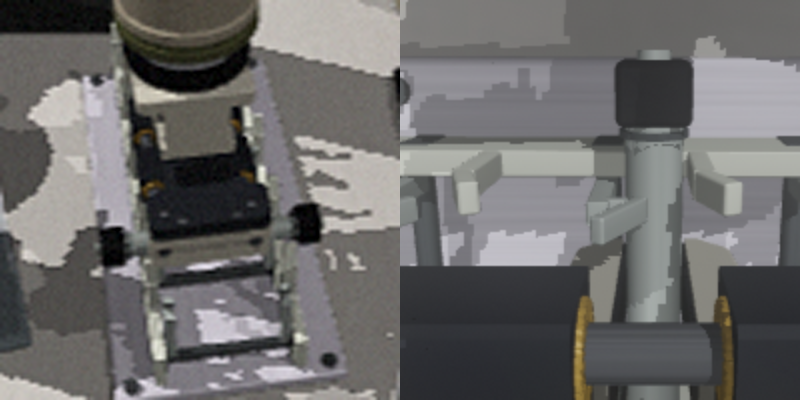

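The jaw lip now covers the tube, so it has snapped in. I'll nudge it down to confirm, release and lift, then head for the next roller.

Emit:
apply_moves(
  deltas=[
    [5,[0,0,2],0],
    [5,[0,0,0],0],
  ],
)

```text
t: 7.65
tool_pos: [0.5833, -0.2717, 0.2212]
orientation: [-0.173, 3.136, -0.001]
force: [-5.7, 2.0, 11.0]
opening: 0.0149
```

Emit:
apply_moves(
  deltas=[
    [30,[0,0,0],0],
    [32,[0,0,0],0],
    [32,[0,0,-30],0],
    [32,[0,0,-45],0],
    [40,[0,0,-15],0],
  ],
)

```text
t: 8.28
tool_pos: [0.584, -0.272, 0.3129]
orientation: [-0.173, 3.133, -0.004]
force: [-0.7, 0.4, -0.1]
opening: 0.0374
```

Run:
```python
from h import *
s=robot.read_state(); print(s["tool_pos"].round(4),s["opening"],s["force"].round(1))
c,b=look("wrist","w6"); t,tt=look("top","t6")
R=rollers(t,tt,(148,206,256,264)); 
for r in R: print(r)
print(delta(s,[.4877,.111,.32]))
cv2.imwrite("pics/m6.png",b[100:260])
```

```text
[ 0.584  -0.272   0.3129] 0.037420784742125714 [-0.7  0.4 -0.1]
([457.8, 274.5], [105.7, 10.3], 0.002)
([459.1, 193.0], [110.6, 13.9], 0.094)
([487.4, 110.0], [14.0, 108.1], -0.216)
[ 53.6 391.2  -8.5]
```

View pics/m6.png

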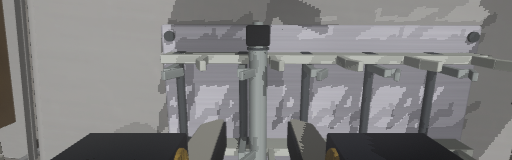

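Emit:
apply_moves(
  deltas=[
    [45,[7,50,0],0],
    [50,[8,58,0],0],
    [50,[8,58,0],0],
    [50,[8,58,0],0],
    [50,[8,58,0],0],
  ],
)

```text
t: 9.0
tool_pos: [0.5119, 0.0063, 0.3071]
orientation: [0.172, -3.134, -0.001]
force: [0.7, 0.0, -0.8]
opening: 0.0501
```

Emit:
apply_moves(
  deltas=[
    [50,[8,58,0],0],
    [50,[7,50,0],0],
    [50,[0,0,6],0.16],
    [50,[0,0,6],0.165],
    [50,[0,0,0],0],
  ],
)

```text
t: 9.62
tool_pos: [0.4855, 0.1103, 0.2949]
orientation: [-0.334, -3.12, 0.001]
force: [-0.5, 0.2, -0.2]
opening: 0.0498
```

```bash
cat >> h.py <<'E'
def wr2(c,im,est,th,z=0.014):
    "refine roller near world est (mm): sample across the predicted tube in the wrist picture"
    g=cv2.GaussianBlur(cv2.cvtColor(im,cv2.COLOR_BGR2GRAY),(3,3),0).astype(float); d=np.array([np.cos(th),np.sin(th)]); n=np.array([-d[1],d[0]]); est=np.array(est,float)
    smp=lambda P:cv2.remap(g.astype(np.float32),*[a.astype(np.float32).reshape(1,-1) for a in proj(c,np.c_[P/1000,np.full(len(P),z)]).T],cv2.INTER_LINEAR)[0]
    v=np.arange(-20,20.1,.25); pts=[]
    for a in range(-50,-14,3):
        q=smp(est+a*d+v[:,None]*n); k=np.diff(q); pts.append((a,(v[np.argmax(k)]+v[np.argmin(k)])/2+.125,v[np.argmin(k)]-v[np.argmax(k)]))
    pts=np.array(pts); ok=abs(pts[:,2]-np.median(pts[:,2]))<3; f=np.polyfit(pts[ok,0],pts[ok,1],1)
    u=np.arange(-85,-35,.5); q=smp(est+u[:,None]*d+np.polyval(f,u)[:,None]*n); e=u[np.argmax(np.diff(q))]
    cen=est+(e+58)*d+np.polyval(f,e+58)*n
    return cen.round(1),round(th+f[0],3),"n",ok.sum(),"w",np.median(pts[:,2]),"end",e,"resid",np.abs(np.polyval(f,pts[ok,0])-pts[ok,1]).max().round(2)
E
python3 - <<'E'
from h import *
s=robot.read_state(); print(s["tool_pos"].round(4),s["orientation"].round(3))
c,b=look("wrist","w7"); r=wr2(c,b,(487.6,111.5),-.213); print(r)
print(delta(s,[r[0][0]/1000,r[0][1]/1000,.1895]))
m=Ro.from_rotvec(s["orientation"]).as_matrix(); print("tool x ang-pi",np.arctan2(-m[1,0],-m[0,0]))
E
```

```text
[0.4855 0.1103 0.2949] [-3.34e-01 -3.12e+00  1.00e-03]
(array([464.7, 114.5]), np.float64(-0.194), 'n', np.int64(12), 'w', np.float64(15.25), 'end', np.float64(-81.0), 'resid', np.float64(0.17))
[ 20.8  -0.2 105.5]
tool x ang-pi -0.21341844791305883
```

Emit:
apply_moves(
  deltas=[
    [40,[-2,0,45],-0.01],
    [40,[0,0,40],0],
    [40,[0,0,17],0],
    [40,[0,0,2],0],
    [40,[0,0,0],0],
  ],
)

```text
t: 10.3
tool_pos: [0.4893, 0.1099, 0.1948]
orientation: [0.32, 3.123, 0.001]
force: [0.5, -0.1, 0.0]
opening: 0.0402
```

```bash
sed -i 's/u=np.arange(-85,-35,.5)/u=np.arange(-70,-46,.5)/' h.py
python3 - <<'E'
from h import *
s=robot.read_state(); print(s["tool_pos"].round(4),s["force"].round(1)); print(delta(s,[.4876,.110,.1895]))
im=cv2.imread("pics/w7.png")
c,b=look("wrist","w8"); print(wr2(c,b,(487.6,110),-.205))
E
```

```text
[0.4893 0.1099 0.1948] [ 0.5 -0.1  0. ]
[ 1.7 -0.3  5.3]
(array([484.1, 110.2]), np.float64(-0.215), 'n', np.int64(12), 'w', np.float64(15.75), 'end', np.float64(-61.5), 'resid', np.float64(0.14))
```

Emit:
apply_moves(
  deltas=[
    [40,[3,0,5],0],
    [5,[0,0,0],0],
    [5,[0,0,0],0],
    [5,[0,0,0],0],
  ],
)

```text
t: 10.85
tool_pos: [0.4861, 0.1105, 0.1894]
orientation: [0.321, 3.123, 0.0]
force: [-0.0, 0.2, 4.7]
opening: 0.0153
```

Emit:
apply_moves(
  deltas=[
    [5,[0,0,-30],0],
    [5,[0,0,-50],0],
    [5,[0,0,-40],-0.16],
    [5,[0,0,0],-0.155],
    [5,[0,0,0],0],
  ],
)

```text
t: 11.48
tool_pos: [0.4854, 0.1105, 0.3085]
orientation: [-0.172, 3.137, 0.0]
force: [-0.6, -0.7, -1.6]
opening: 0.0146
```

Run:
```python
from h import *
s=robot.read_state(); m=Ro.from_rotvec(s["orientation"]).as_matrix(); print(s["tool_pos"].round(4),"tool x ang-pi",np.arctan2(-m[1,0],-m[0,0])); print(delta(s,[.5885,-.211,.275]))
```

```text
[0.4854 0.1105 0.3085] tool x ang-pi 0.10942450519855992
[ -67.4 -330.9   33.5]
```

Emit:
apply_moves(
  deltas=[
    [5,[-11,-50,0],0],
    [5,[-11,-58,0],0],
    [5,[-11,-58,0],0],
    [5,[-11,-58,0],0],
    [5,[-12,-58,0],0],
  ],
)

```text
t: 12.1
tool_pos: [0.572, -0.1654, 0.3069]
orientation: [0.166, -3.135, -0.002]
force: [1.3, 0.4, -0.9]
opening: 0.0149
```

Emit:
apply_moves(
  deltas=[
    [5,[-11,-49,0],0],
    [5,[0,0,16],0],
    [5,[0,0,16],0],
    [5,[0,0,0],0],
  ],
)

```text
t: 12.6
tool_pos: [0.5872, -0.2093, 0.2731]
orientation: [0.173, -3.132, -0.005]
force: [-0.3, -0.6, -0.8]
opening: 0.0148
```

```bash
cat >> h.py <<'E'
def over(name,st):
    "tube against the jaw bars in the wrist picture, station st: returns rack-y error (mm)"
    s=robot.read_state(); c,b=look("wrist",name); g=cv2.GaussianBlur(cv2.cvtColor(b,cv2.COLOR_BGR2GRAY),(3,3),0).astype(float); p=s["tool_pos"]*1000
    print("tcp",s["tool_pos"].round(4),"open",s["opening"].round(4),"F",s["force"].round(1))
    # tube near end: dark block -> bright tube going down the centre column
    z=p[2]/1000-.1765; m=Ro.from_rotvec(s["orientation"]).as_matrix(); ax=-m[:2,0]
    u=np.arange(-80,-30,.5); P=p[:2]+u[:,None]*ax; uv=proj(c,np.c_[P/1000,np.full(len(P),z)])
    q=cv2.remap(g.astype(np.float32),uv[:,:1].astype(np.float32),uv[:,1:].astype(np.float32),1)[:,0]; k=np.argmax(np.diff(q)); print("near end at",u[k],"-> centre is",u[k]+58,"ahead of tcp; jump",np.diff(q)[k].round(),"tube px",uv[-20].round())
    print("delta to station",delta(s,[(588.5-6.54*(st-3))/1000,(-211+59.64*(st-3))/1000,.2212]))
E
python3 -c "
from h import *
over('w9',3)"
```

```text
Traceback (most recent call last):
  File "h.py", line 50, in over
    print("tcp",s["tool_pos"].round(4),"open",s["opening"].round(4),"F",s["force"].round(1))
                                              ^^^^^^^^^^^^^^^^^^
AttributeError: 'float' object has no attribute 'round'
```

```bash
sed -i 's/s\["opening"\].round(4)/round(s["opening"],4)/' h.py; python3 -c "
from h import *
over('w9',3)
b=cv2.imread('pics/w9.png'); cv2.imwrite('pics/m9.png',b[100:260])"
```

```text
tcp [ 0.5878 -0.2095  0.2746] open 0.0147 F [-0.2  0.4 -0.6]
near end at -56.5 -> centre is 1.5 ahead of tcp; jump 25.0 tube px [255. 175.]
delta to station [-0.7 -1.7 53.4]
```

View pics/m9.png

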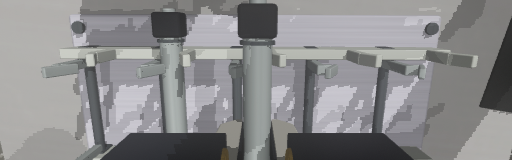

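Roller A sits low at px (168,70), with its jaw over it. Roller B is above station 3 at px (257,70), held centred, so I'll press it in.

Emit:
apply_moves(
  deltas=[
    [5,[0,-1.7,12],0],
    [5,[0,0,12],0],
    [5,[0,0,8],0],
    [5,[0,0,8],0],
    [5,[0,0,0],0],
  ],
)

```text
t: 13.32
tool_pos: [0.5884, -0.2123, 0.2352]
orientation: [0.173, -3.135, -0.002]
force: [0.7, 3.1, -2.9]
opening: 0.0149
```

Emit:
apply_moves(
  deltas=[
    [5,[0,0,7],0],
    [5,[0,0,6],0],
    [5,[0,0,2],0],
    [5,[0,0,0],0],
  ],
)

```text
t: 13.82
tool_pos: [0.5888, -0.2132, 0.2216]
orientation: [-0.173, 3.137, -0.001]
force: [-0.5, -0.2, -2.8]
opening: 0.0145
```

Emit:
apply_moves(
  deltas=[
    [5,[0,0,3],0],
    [5,[0,0,0],0],
  ],
)

```text
t: 14.08
tool_pos: [0.5891, -0.2133, 0.221]
orientation: [-0.173, 3.136, -0.002]
force: [-8.9, 2.7, 17.0]
opening: 0.0149
```

Emit:
apply_moves(
  deltas=[
    [30,[0,0,-1],0],
    [32,[0,0,0],0],
    [32,[0,0,-30],0],
    [32,[0,0,-45],0],
    [40,[0,0,-10],0],
  ],
)

```text
t: 14.7
tool_pos: [0.5899, -0.2134, 0.3083]
orientation: [-0.173, 3.131, -0.005]
force: [1.1, -0.4, -0.1]
opening: 0.0373
```

Run:
```python
from h import *
s=robot.read_state(); t,tt=look("top","t10"); c,b=look("wrist","w10")
print(s["tool_pos"].round(4),s["opening"])
for r in rollers(t,tt,(148,206,256,264)): print(r)
print(delta(s,[.4595,.1935,.295])); cv2.imwrite("pics/m10.png",b[100:260])
```

```text
[ 0.5899 -0.2134  0.3083] 0.0372542306460129
([457.8, 274.5], [105.7, 10.3], 0.002)
([457.7, 192.9], [113.4, 14.1], 0.08)
[ 85.  418.9  11.5]
```

View pics/m10.png

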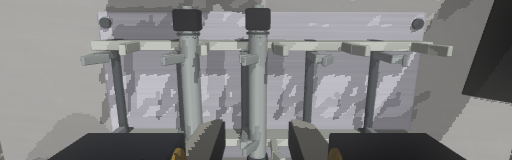

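Rollers A (px 190) and B (px 257) both sit low, with the jaw lips over them. Next is roller C.

Emit:
apply_moves(
  deltas=[
    [45,[10,45,0],0],
    [50,[11,55,0],0],
    [50,[11,55,0],0],
    [50,[11,55,0],0],
    [50,[11,55,0],0],
  ],
)

```text
t: 15.42
tool_pos: [0.5044, 0.0461, 0.3022]
orientation: [0.172, -3.134, -0.0]
force: [-0.5, 0.5, 0.1]
opening: 0.05
```

Emit:
apply_moves(
  deltas=[
    [50,[11,55,0],0],
    [50,[11,55,0],0],
    [50,[9,44,5],0.02],
    [50,[0,0,5],0],
    [50,[0,0,0],0],
  ],
)

```text
t: 16.05
tool_pos: [0.4576, 0.1938, 0.2925]
orientation: [0.143, -3.135, 0.002]
force: [0.1, 0.8, -0.0]
opening: 0.0499
```

```bash
cat >> h.py <<'E'
def near(name,est,th):
    s=robot.read_state(); c,b=look("wrist",name); r=wr2(c,b,est,th); print(s["tool_pos"].round(4),s["force"].round(1),r); m=Ro.from_rotvec(s["orientation"]).as_matrix()
    print("delta meas/est",delta(s,[r[0][0]/1000,r[0][1]/1000,.1895]),delta(s,[est[0]/1000,est[1]/1000,.1895]),"tool yaw to add",np.arctan2(-m[1,0],-m[0,0])-r[1])
E
python3 -c "
from h import *
near('w11',(459,193.3),.09)"
```

```text
[0.4576 0.1938 0.2925] [ 0.1  0.8 -0. ] (array([455.5, 192.6]), np.float64(0.092), 'n', np.int64(12), 'w', np.float64(15.375), 'end', np.float64(-61.5), 'resid', np.float64(0.18))
delta meas/est [  1.9  -0.9 103. ] [ -1.7  -0.5 103. ] tool yaw to add -0.0008514040128140971
```

Emit:
apply_moves(
  deltas=[
    [40,[0,-0.7,45],0],
    [40,[0,0,40],0],
    [40,[0,0,17],0],
    [40,[0,0,0],0],
    [40,[0,0,0],0],
  ],
)

```text
t: 16.73
tool_pos: [0.459, 0.1933, 0.1934]
orientation: [-0.14, 3.137, 0.0]
force: [-0.3, 0.1, 0.5]
opening: 0.04
```

```bash
python3 -c "
from h import *
near('w12',(458,193),.09)"
```

```text
[0.459  0.1933 0.1934] [-0.3  0.1  0.5] (array([455.6, 192.1]), np.float64(0.086), 'n', np.int64(12), 'w', np.float64(15.625), 'end', np.float64(-60.5), 'resid', np.float64(0.26))
delta meas/est [ 3.5 -0.9  3.9] [ 1.  -0.2  3.9] tool yaw to add 0.0034066995224451835
```

Emit:
apply_moves(
  deltas=[
    [40,[0.5,0,4],0],
    [5,[0,0,0],0],
    [5,[0,0,0],0],
    [5,[0,0,0],0],
  ],
)

```text
t: 17.27
tool_pos: [0.4583, 0.1937, 0.1894]
orientation: [-0.142, 3.136, 0.001]
force: [0.1, 0.8, 6.0]
opening: 0.0148
```

Emit:
apply_moves(
  deltas=[
    [5,[0,0,-30],0],
    [5,[0,0,-50],0],
    [5,[0,0,-40],-0.02],
    [5,[0,0,0],0],
    [5,[0,0,0],0],
  ],
)

```text
t: 17.9
tool_pos: [0.4573, 0.1934, 0.3075]
orientation: [0.173, -3.136, 0.0]
force: [0.2, -0.2, -1.2]
opening: 0.0151
```

Run:
```python
from h import *
s=robot.read_state(); m=Ro.from_rotvec(s["orientation"]).as_matrix(); print(s["tool_pos"].round(4),"tool x ang-pi",np.arctan2(-m[1,0],-m[0,0])); print(delta(s,[.582,-.1520,.275]))
```

```text
[0.4573 0.1934 0.3075] tool x ang-pi 0.11013425495418983
[ -86.  -357.    32.5]
```

Emit:
apply_moves(
  deltas=[
    [5,[-11,-45,0],0],
    [5,[-12,-52,0],0],
    [5,[-12,-52,0],0],
    [5,[-13,-52,0],0],
    [5,[-13,-52,0],0],
  ],
)

```text
t: 18.52
tool_pos: [0.5457, -0.0528, 0.3059]
orientation: [0.173, -3.133, -0.002]
force: [-0.0, 0.7, -0.6]
opening: 0.0145
```

Emit:
apply_moves(
  deltas=[
    [5,[-13,-52,0],0],
    [5,[-12,-52,0],0],
    [5,[0,0,15],0],
    [5,[0,0,16],0],
    [5,[0,0,0],0],
  ],
)

```text
t: 19.15
tool_pos: [0.5809, -0.1501, 0.2738]
orientation: [0.175, -3.131, -0.004]
force: [0.1, 1.5, -0.5]
opening: 0.0148
```

```bash
python3 -c "
from h import *
over('w13',4)
t,tt=look('top','t13')
for r in rollers(t,tt,(148,206,256,264)): print(r)"
```

```text
tcp [ 0.5809 -0.1501  0.2738] open 0.0148 F [ 0.1  1.5 -0.5]
near end at -58.0 -> centre is 0.0 ahead of tcp; jump 26.0 tube px [254. 176.]
delta to station [-1.2 -1.5 52.6]
([457.8, 274.5], [105.7, 10.3], 0.002)
```

Emit:
apply_moves(
  deltas=[
    [5,[-1,-2,12],0],
    [5,[0,0,12],0],
    [5,[0,0,8],0],
    [5,[0,0,7],0],
    [5,[0,0,0],0],
  ],
)

```text
t: 19.88
tool_pos: [0.5832, -0.1532, 0.2373]
orientation: [0.173, -3.135, -0.002]
force: [-0.7, 3.3, -2.0]
opening: 0.015
```

Emit:
apply_moves(
  deltas=[
    [5,[0,0,7],0],
    [5,[0,0,6],0],
    [5,[0,0,2],0],
    [5,[0,0,2],0],
    [5,[0,0,0],0],
  ],
)

```text
t: 20.5
tool_pos: [0.5838, -0.154, 0.2216]
orientation: [-0.173, 3.136, -0.001]
force: [0.2, 0.2, -1.5]
opening: 0.0146
```

Emit:
apply_moves(
  deltas=[
    [5,[0,0,3],0],
    [5,[0,0,0],0],
  ],
)

```text
t: 20.75
tool_pos: [0.5841, -0.154, 0.2211]
orientation: [-0.173, 3.136, -0.001]
force: [-8.8, 2.0, 17.7]
opening: 0.0148
```

Emit:
apply_moves(
  deltas=[
    [30,[0,0,-1],0],
    [32,[0,0,0],0],
    [32,[0,0,-30],0],
    [32,[0,0,-45],0],
    [40,[0,0,-10],0],
  ],
)

```text
t: 21.38
tool_pos: [0.5849, -0.1542, 0.3083]
orientation: [-0.173, 3.131, -0.004]
force: [0.6, -0.3, -0.5]
opening: 0.0377
```

Run:
```python
from h import *
s=robot.read_state(); t,tt=look("top","t14"); c,b=look("wrist","w14")
print(s["tool_pos"].round(4),s["opening"])
for r in rollers(t,tt,(148,206,256,264)): print(r)
print(delta(s,[.4575,.2755,.295])); cv2.imwrite("pics/m14.png",np.vstack([b[100:260],cv2.resize(tt[160:265,145:372],(512,237))]))
```

```text
[ 0.5849 -0.1542  0.3083] 0.037673570090859386
([457.8, 274.5], [105.7, 10.3], 0.002)
[ 79.4 441.1  11.7]
```

View pics/m14.png

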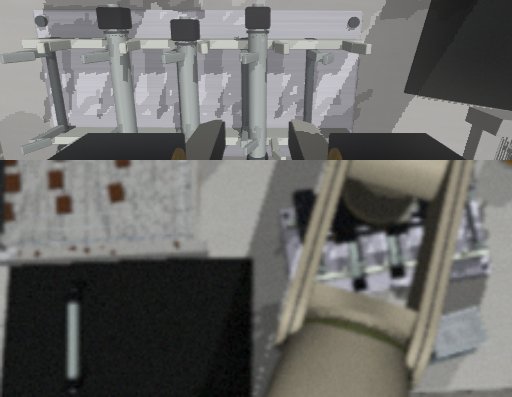

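Rollers in stations 2, 3 and 4 lie low with the jaws over them (px 120, 185 and 257). One is left on the mat.

Emit:
apply_moves(
  deltas=[
    [45,[8,45,0],0],
    [50,[10,55,0],0],
    [50,[10,55,0],0],
    [50,[10,55,0],0],
    [50,[10,55,0],0],
  ],
)

```text
t: 22.1
tool_pos: [0.5054, 0.1058, 0.3023]
orientation: [0.172, -3.134, 0.0]
force: [1.2, 0.4, 0.5]
opening: 0.0498
```

Emit:
apply_moves(
  deltas=[
    [50,[10,55,0],0],
    [50,[10,55,0],0],
    [50,[10,55,6],0.108],
    [50,[0,15,6],0],
    [50,[0,0,0],0],
  ],
)

```text
t: 22.72
tool_pos: [0.4581, 0.2802, 0.2903]
orientation: [0.008, -3.139, 0.003]
force: [-0.1, -0.2, 0.1]
opening: 0.0499
```

```bash
python3 -c "
from h import *
near('w15',(457.8,275),.002)"
```

```text
[0.4581 0.2802 0.2903] [-0.1 -0.2  0.1] (array([460.3, 273.3]), np.float64(0.002), 'n', np.int64(12), 'w', np.float64(15.25), 'end', np.float64(-55.5), 'resid', np.float64(0.2))
delta meas/est [ -2.4  -6.8 100.8] [ 1.000e-01 -5.000e+00  1.008e+02] tool yaw to add 0.0032313553265916574
```

Emit:
apply_moves(
  deltas=[
    [40,[-1,-6.3,40],0],
    [40,[0,0,40],0],
    [40,[0,0,17],0],
    [40,[0,0,0],0],
    [40,[0,0,0],0],
  ],
)

```text
t: 23.4
tool_pos: [0.4609, 0.2738, 0.1971]
orientation: [-0.003, 3.139, 0.001]
force: [0.4, 0.1, 0.3]
opening: 0.0399
```

```bash
python3 -c "
from h import *
near('w16',(458.5,274),.002)"
```

```text
[0.4609 0.2738 0.1971] [0.4 0.1 0.3] (array([456.5, 273.5]), np.float64(0.002), 'n', np.int64(12), 'w', np.float64(15.5), 'end', np.float64(-60.0), 'resid', np.float64(0.28))
delta meas/est [ 4.4 -0.3  7.6] [2.4 0.2 7.6] tool yaw to add -0.00023522433978624495
```

Emit:
apply_moves(
  deltas=[
    [40,[2,0,7.5],0],
    [40,[0,0,0],0],
    [5,[0,0,0],0],
    [5,[0,0,0],0],
    [5,[0,0,0],0],
  ],
)

```text
t: 24.08
tool_pos: [0.4586, 0.2741, 0.1894]
orientation: [-0.004, 3.139, 0.001]
force: [0.1, -0.7, 6.2]
opening: 0.0147
```

Emit:
apply_moves(
  deltas=[
    [5,[0,0,-30],0],
    [5,[0,0,-50],0],
    [5,[0,0,-40],-0.108],
    [5,[0,0,0],0],
    [5,[0,0,0],0],
  ],
)

```text
t: 24.7
tool_pos: [0.4575, 0.2737, 0.3072]
orientation: [0.172, -3.136, 0.0]
force: [1.0, 0.1, -1.9]
opening: 0.0143
```

Run:
```python
from h import *
s=robot.read_state(); m=Ro.from_rotvec(s["orientation"]).as_matrix(); print(s["tool_pos"].round(4),"tool x ang-pi",np.arctan2(-m[1,0],-m[0,0])); print(delta(s,[.576,-.0930,.275]))
```

```text
[0.4575 0.2737 0.3072] tool x ang-pi 0.10939207611605728
[ -77.8 -377.4   32.2]
```

Emit:
apply_moves(
  deltas=[
    [5,[-10,-47,0],0],
    [5,[-11,-55,0],0],
    [5,[-11,-55,0],0],
    [5,[-11,-55,0],0],
    [5,[-11,-55,0],0],
  ],
)

```text
t: 25.32
tool_pos: [0.5403, 0.0127, 0.3056]
orientation: [0.172, -3.133, -0.001]
force: [1.5, 0.4, -2.1]
opening: 0.0147
```

Emit:
apply_moves(
  deltas=[
    [5,[-12,-55,0],0],
    [5,[-11,-55,0],0],
    [5,[0,0,15],0],
    [5,[0,0,16],0],
    [5,[0,0,0],0],
  ],
)

```text
t: 25.95
tool_pos: [0.5743, -0.0909, 0.2734]
orientation: [0.174, -3.131, -0.003]
force: [-0.7, -0.5, -0.6]
opening: 0.015
```

```bash
python3 -c "
from h import *
over('w17',5)"
```

```text
tcp [ 0.5743 -0.0909  0.2734] open 0.015 F [-0.7 -0.5 -0.6]
near end at -61.0 -> centre is -3.0 ahead of tcp; jump 37.0 tube px [254. 176.]
delta to station [-1.3 -1.1 52.2]
```

Emit:
apply_moves(
  deltas=[
    [5,[-3,-2,12],0],
    [5,[0,0,12],0],
    [5,[0,0,8],0],
    [5,[0,0,7],0],
    [5,[0,0,0],0],
  ],
)

```text
t: 26.62
tool_pos: [0.5787, -0.0936, 0.2371]
orientation: [0.173, -3.136, -0.002]
force: [0.2, 3.0, -1.6]
opening: 0.0147
```

Emit:
apply_moves(
  deltas=[
    [5,[0,0,7],0],
    [5,[0,0,6],0],
    [5,[0,0,4],0],
    [5,[0,0,3],0],
    [5,[0,0,0],0],
  ],
)

```text
t: 27.25
tool_pos: [0.5791, -0.0945, 0.2209]
orientation: [0.173, -3.136, 0.001]
force: [-15.8, 3.4, 26.3]
opening: 0.0147
```

Emit:
apply_moves(
  deltas=[
    [5,[0,0,-3],0],
    [32,[0,0,0],0],
    [32,[0,0,-30],0],
    [32,[0,0,-45],0],
    [32,[0,0,-45],0],
  ],
)

```text
t: 27.88
tool_pos: [0.5789, -0.0944, 0.3415]
orientation: [0.173, -3.136, 0.0]
force: [0.2, -0.6, 0.6]
opening: 0.0319
```

Emit:
apply_moves(
  deltas=[
    [20,[0,50,-40],0],
    [5,[0,50,0],0],
    [0,[0,50,0],0],
    [0,[0,0,0],0],
  ],
)

```text
t: 28.38
tool_pos: [0.5623, 0.0566, 0.3798]
orientation: [-0.179, 3.136, 0.001]
force: [0.0, -0.2, 0.2]
opening: 0.0011
```

Run:
```python
from h import *
s=robot.read_state(); t,tt=look("top","t18"); c,b=look("wrist","w18"); d,sd=look("side","s18")
print(s["tool_pos"].round(4),s["opening"]); print(rollers(t,tt,(148,206,256,264)))
f=lambda a:cv2.resize(a,(400,300),interpolation=cv2.INTER_CUBIC)
cv2.imwrite("pics/m18.png",np.vstack([np.hstack([f(tt[160:265,232:372]),f(sd[200:335,140:320])]),np.hstack([f(b),f(sd[100:235,140:320])])]))
```

```text
[0.5623 0.0566 0.3798] 0.0011008029421893917
[([468.8, 119.5], [226.3, 194.5], 1.524)]
```

View pics/m18.png

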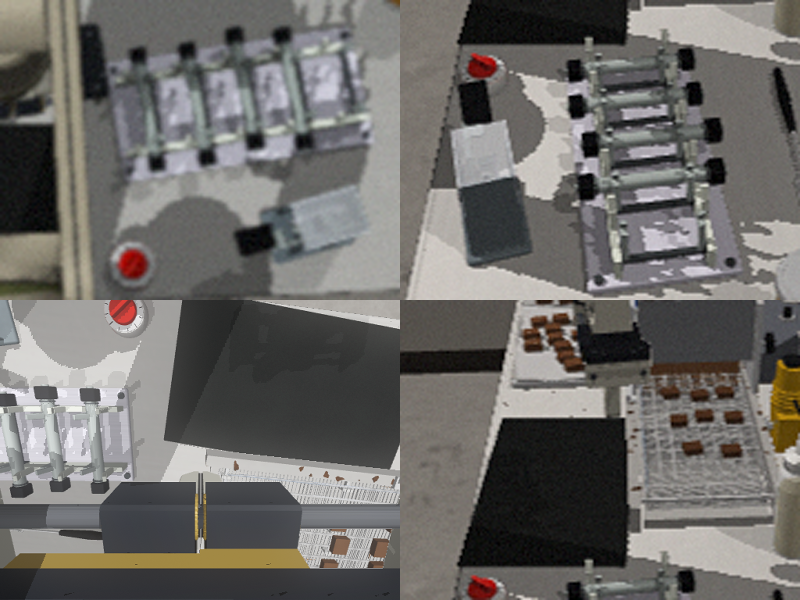

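All four rollers sit in stations 2–5 with the jaws shut, and the mat is empty. The counter box is only slightly lower than the gripper body would be at full stroke, so I'll turn the tool about 90° to clear it before pressing the paddle.

Emit:
apply_moves(
  deltas=[
    [0,[0,0,0],0.18],
    [0,[0,0,0],0.18],
    [0,[0,0,0],0.18],
    [0,[0,0,0],0.18],
    [0,[0,0,0],0.18],
  ],
)

```text
t: 29.15
tool_pos: [0.563, 0.052, 0.3797]
orientation: [-1.221, -2.895, 0.001]
force: [0.2, 0.3, -0.3]
opening: 0.0007
```

Emit:
apply_moves(
  deltas=[
    [0,[0,0,0],0.18],
    [0,[0,0,0],0.18],
    [0,[0,0,0],0.18],
    [0,[0,0,0],0],
  ],
)

```text
t: 29.65
tool_pos: [0.5629, 0.0523, 0.3797]
orientation: [1.939, 2.472, -0.001]
force: [-0.7, -0.2, -0.3]
opening: 0.0004
```

Run:
```python
from h import *
s=robot.read_state(); print(s["tool_pos"].round(4),s["orientation"].round(3),s["q"].round(2)); print(delta(s,[.4135,-.199,.32]))
print(Ro.from_rotvec(s["orientation"]).as_matrix().round(3)); t,tt=look("top","t19"); print(rollers(t,tt,(148,206,256,264)))
g=tt.max(2); m=np.zeros_like(g); m[235:255,308:330]=(g[235:255,308:330]<45)*255
k=max(cv2.findContours(m,0,1)[0],key=cv2.contourArea); print(cv2.minAreaRect((ray(t,k[:,0],.098)[:,:2]*1000).astype(np.float32)))
```

```text
[0.5629 0.0523 0.3797] [ 1.939e+00  2.472e+00 -1.000e-03] [ 0.    0.05  1.62 -0.    1.47 -0.24]
[-208.5 -204.9   59.9]
[[-0.238  0.971 -0.   ]
 [ 0.971  0.238 -0.   ]
 [-0.    -0.    -1.   ]]
[([468.8, 116.0], [218.9, 194.6], 1.526)]
((414.61529541015625, -201.72064208984375), (27.77134132385254, 39.63801574707031), 14.122305870056152)
```

Emit:
apply_moves(
  deltas=[
    [0,[-40,-40,0],0],
    [0,[-42,-41,5],0],
    [0,[-42,-41,10],0],
    [0,[-42,-41,20],0],
    [0,[-42,-41,20],0],
  ],
)

```text
t: 30.32
tool_pos: [0.4129, -0.1988, 0.3248]
orientation: [1.932, 2.475, -0.0]
force: [-0.4, -0.9, -0.7]
opening: 0.0004
```

Emit:
apply_moves(
  deltas=[
    [0,[0,0,5],0],
    [0,[0,0,0],0],
  ],
)

```text
t: 30.58
tool_pos: [0.4141, -0.1971, 0.3198]
orientation: [-1.937, -2.473, -0.001]
force: [0.6, -0.5, -0.1]
opening: -0.0
```

Run:
```python
from h import *
s=robot.read_state(); print(s["tool_pos"].round(4),s["force"].round(1)); print(delta(s,[.4135,-.199,.29]))
c,b=look("wrist","w20"); t,sd=look("side","s20")
f=lambda a:cv2.resize(a,(400,300),interpolation=cv2.INTER_CUBIC)
cv2.imwrite("pics/m20.png",np.hstack([f(sd[200:335,110:290]),f(b)]))
```

```text
[ 0.4141 -0.1971  0.3198] [ 0.6 -0.5 -0.1]
[-1.7 -1.  29.8]
```

View pics/m20.png

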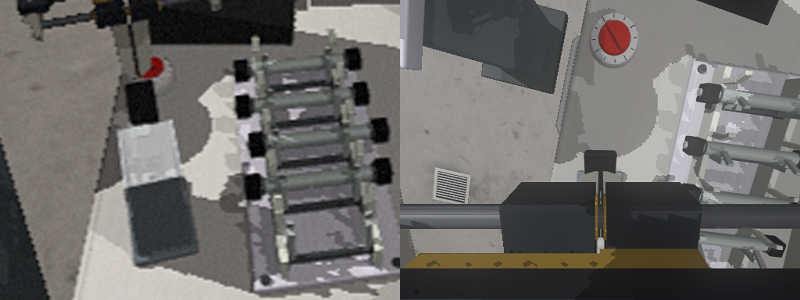

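The closed fingers are centred over the paddle (px 600,160 in the wrist view), so I can start the first stroke.

Emit:
apply_moves(
  deltas=[
    [0,[-1,0,28],0],
    [0,[0,0,12],0],
    [0,[0,0,12],0],
    [0,[0,0,15],0],
    [0,[0,0,15],0],
  ],
)

```text
t: 31.3
tool_pos: [0.4148, -0.1978, 0.2375]
orientation: [1.937, 2.472, 0.001]
force: [1.3, 1.4, 3.9]
opening: 0.0005
```

Emit:
apply_moves(
  deltas=[
    [0,[0,0,12],0],
    [0,[0,0,5],0],
    [0,[0,0,0],0],
  ],
)

```text
t: 31.68
tool_pos: [0.4145, -0.1981, 0.221]
orientation: [-1.939, -2.472, 0.0]
force: [-1.3, -0.1, 3.3]
opening: 0.0003
```

Emit:
apply_moves(
  deltas=[
    [0,[0,0,3],0],
    [0,[0,0,3],0],
    [0,[0,0,0],0],
  ],
)

```text
t: 32.05
tool_pos: [0.415, -0.1986, 0.2179]
orientation: [1.938, 2.471, -0.001]
force: [-12.6, 3.9, 31.8]
opening: 0.0003
```

The first stroke hit the stop: 32 N at TCP z = 0.218. Now a full return, then stroke 2.

Emit:
apply_moves(
  deltas=[
    [0,[0,0,-25],0],
    [0,[0,0,-30],0],
    [0,[0,0,-30],0],
    [0,[0,0,0],0],
    [0,[0,0,0],0],
  ],
)

```text
t: 32.67
tool_pos: [0.414, -0.1976, 0.299]
orientation: [-1.937, -2.471, 0.0]
force: [-0.9, 1.0, 0.2]
opening: 0.0004
```

Emit:
apply_moves(
  deltas=[
    [0,[0,0,20],0],
    [0,[0,0,20],0],
    [0,[0,0,20],0],
    [0,[0,0,18],0],
    [0,[0,0,4],0],
  ],
)

```text
t: 33.3
tool_pos: [0.4144, -0.198, 0.2178]
orientation: [-1.938, -2.472, 0.001]
force: [-9.4, 3.7, 30.7]
opening: 0.0007
```

Emit:
apply_moves(
  deltas=[
    [0,[0,0,1],0],
    [0,[0,0,0],0],
  ],
)

```text
t: 33.55
tool_pos: [0.4144, -0.198, 0.218]
orientation: [-1.937, -2.472, 0.001]
force: [-10.3, 5.0, 24.6]
opening: 0.0006
```

Stroke 2 reached the stop too. Strokes 3 and 4 follow, with a picture of the counter after the third return.

Emit:
apply_moves(
  deltas=[
    [0,[0,0,-25],0],
    [0,[0,0,-30],0],
    [0,[0,0,-30],0],
    [0,[0,0,0],0],
    [0,[0,0,0],0],
  ],
)

```text
t: 34.17
tool_pos: [0.4138, -0.1975, 0.3001]
orientation: [-1.937, -2.47, 0.0]
force: [0.0, -0.1, -0.3]
opening: 0.0005
```

Emit:
apply_moves(
  deltas=[
    [0,[0,0,20],0],
    [0,[0,0,20],0],
    [0,[0,0,20],0],
    [0,[0,0,18],0],
    [0,[0,0,5],0],
  ],
)

```text
t: 34.8
tool_pos: [0.4139, -0.1977, 0.2178]
orientation: [-1.937, -2.47, 0.001]
force: [-9.7, 3.4, 28.3]
opening: 0.0008
```

Emit:
apply_moves(
  deltas=[
    [0,[0,0,1],0],
    [0,[0,0,0],0],
  ],
)

```text
t: 35.05
tool_pos: [0.4139, -0.1977, 0.2182]
orientation: [-1.936, -2.47, 0.001]
force: [-9.2, 3.6, 23.3]
opening: 0.0005
```

Emit:
apply_moves(
  deltas=[
    [0,[0,0,-25],0],
    [0,[0,0,-30],0],
    [0,[0,0,-30],0],
    [0,[0,0,0],0],
    [0,[0,0,0],0],
  ],
)

```text
t: 35.67
tool_pos: [0.4138, -0.1975, 0.3011]
orientation: [-1.937, -2.47, 0.0]
force: [-0.1, -0.1, -0.8]
opening: 0.0006
```

```bash
python3 -c "
from h import *
look('side','s21'); print(robot.read_state()['tool_pos'])"
```

```text
[ 0.41373979 -0.19743943  0.30081639]
```

Emit:
apply_moves(
  deltas=[
    [0,[0,0,20],0],
    [0,[0,0,20],0],
    [0,[0,0,20],0],
    [0,[0,0,19],0],
    [0,[0,0,5],0],
  ],
)

```text
t: 36.35
tool_pos: [0.414, -0.1978, 0.218]
orientation: [-1.937, -2.47, 0.001]
force: [-9.3, 3.8, 26.0]
opening: 0.0005
```

Emit:
apply_moves(
  deltas=[
    [0,[0,0,1],0],
    [0,[0,0,0],0],
  ],
)

```text
t: 36.6
tool_pos: [0.414, -0.1978, 0.2184]
orientation: [-1.937, -2.47, 0.001]
force: [-9.5, 3.4, 20.7]
opening: 0.0005
```

Emit:
apply_moves(
  deltas=[
    [0,[0,0,-25],0],
    [0,[0,0,-30],0],
    [0,[0,0,-45],0],
    [0,[0,0,-45],0],
    [0,[0,0,0],0],
  ],
)

```text
t: 37.22
tool_pos: [0.4152, -0.1983, 0.366]
orientation: [1.935, 2.468, 0.001]
force: [0.7, -1.0, -0.1]
opening: 0.0002
```

Emit:
apply_moves(
  deltas=[
    [0,[50,0,0],0],
    [0,[55,0,0],0],
    [0,[55,0,0],0],
    [0,[55,0,0],0],
    [0,[0,0,0],0],
  ],
)

```text
t: 37.85
tool_pos: [0.3619, 0.0138, 0.3608]
orientation: [-1.929, -2.475, 0.002]
force: [0.2, 0.1, -0.0]
opening: 0.0005
```

Run:
```python
from h import *
t,sd=look("side","s22"); T,tt=look("top","t22"); a=cv2.imread("pics/side0.png"); s3=cv2.imread("pics/s21.png")
f=lambda a:cv2.resize(a,(400,300),interpolation=cv2.INTER_CUBIC)
k=lambda a:f(a[225:321,134:262]); 
cv2.imwrite("pics/m22.png",np.vstack([np.hstack([k(a),k(sd)]),np.hstack([f(tt),f(sd)])]))
```

```text
(no output)
```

View pics/m22.png

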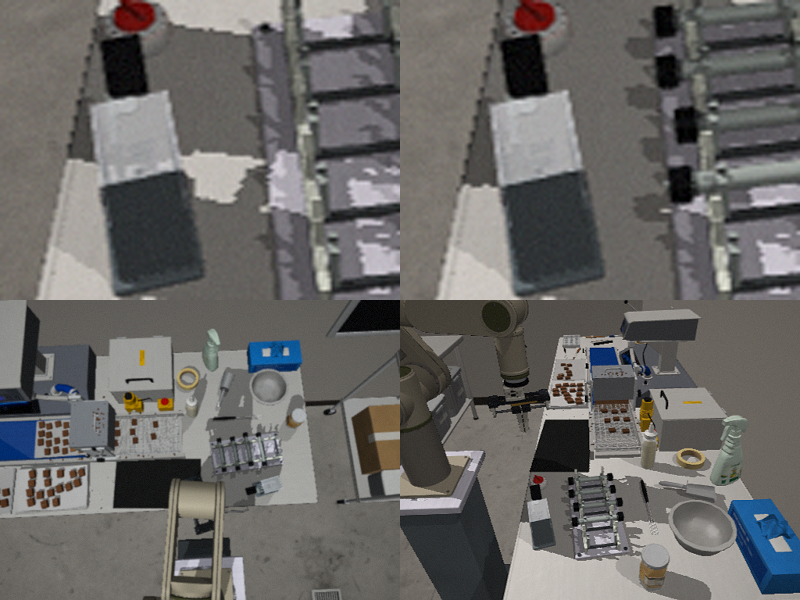

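All four rollers are clipped in, the mat is empty, the paddle is back up and the bystanders haven't moved. Handing in.

```bash
python3 -c "
from plant import order
print(order.close_job())"
```

```text
the job is handed in; nothing more can be done
None
```

I pressed all four rollers into rack stations 2–5, then pushed the tally lever fully down four times, letting it come fully up after each stroke. I handed the job in after about 38 s of robot time.

**Rollers:** Each one came to a hard stop on the rails at the same tool height, 0.221 m. That puts the axis about 45 mm above the table, the seated height. Close views show the jaws shut over the tubes. The last pictures show the mat empty.

**Counter:** All four strokes hit the stop at a tool height of 0.218 m, with 20–32 N read at the wrist. The tool rose clear of the paddle's rest height after every stroke. I couldn't read the count wheel in the images, so the count of four rests on those stop readings.

**What disagreed or went wrong:**
- **Light touch:** On the first grasp the gripper body brushed the machine beside the mat at about 8 N. I gripped that roller about 12 mm off-centre instead.
- **Camera disagreement:** The top and wrist cameras disagreed by 2–3 mm on the rack's position, and I corrected for that close up.
- **Roller shift:** The roller in station 3 slid a few millimetres along its axis after it was clipped in. It looks to be within the 8 mm of play a seated roller has.

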